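Raise the heavy cover of the ring well with its lever

ROBOT

A 6-joint arm with a two-finger parallel gripper is mounted at the origin on a cart in front of the work surface, level with it; the furniture and walls round the work are solid. World frame = base frame: x ahead of the robot, y to its left, z up, the work surface at z = 0. Lengths are in m, angles in rad, forces in N, time in s.
With the tool pointing down it reaches from about 0.425 to 0.95 m from the base axis. Payload 3.5 kg.
Tool frame: the origin (TCP) lies midway between the tips of the shut fingers; the grasp point (between the pads) lies 19 mm behind it; z points along the fingers, y is the line along which they close (so a half turn about z gives the same grasp; the last joint's range is limited). The gripper opens to 85 mm and grips with 20 to 120 N. Pads are 22 mm wide; open, the fingers measure 114 mm over their backs; the gripper's body (76 mm by 85 mm) begins 54 mm behind the grasp point. The pads swing forward as they close: fully open they stand 13 mm farther back than shut.
Start: joints at [0.989, 0.286, 1.577, -0, 1.279, -0.15], TCP at [0.282, 0.613, 0.203] pointing down, gripper open.
Joint ranges: [-2.77, 2.77], [-0.9, 2.22], [0.21, 2.48], [-1.53, 4.67], [0.24, 2.81], [-2.84, 2.84]. Speed limits (rad/s): [2.79, 2.79, 3.14, 3.14, 3.14, 3.14].

INTERFACE

Orientations are given as a unit quaternion [x, y, z, w].
In Python, from plant import get_state, read_camera, ctrl gives the robot as it stands.
- The arm moves only by the shell command python3 -m crank 'ROWS' [FORCE]. ROWS is JSON, a list of rows, each a list of 3 entries, a list of its own where there are three numbers: the shift along the tool's x, y, z in mm, then the turn about the tool's z in degrees, then the closure in counts, from 0 (fully open) to 255 (shut). In form: [[[tx, ty, tz], yaw, claw], ...]. A call has 1 to 10 rows; each row is the pose to reach, as a shift and turn from the pose commanded when the call began, along the tool's axes at that moment; what a row does not reach only later rows make up. A row lasts 1/10 s, in which the tool goes at most 50 mm and 8.59 degrees, less where a joint would pass 70% of its speed; a pose out of reach is approached as far as the arm can. A call with a gripper value outside its range is refused whole. The fingers move at their own pace and stop on an object; FORCE is the grip in N (left out, the last holds). Time passes only in rows, so rows that repeat a pose let the fingers close. It gives the time, the measured TCP pose, the force, the opening and the grip force at its end, in the units of the state.
- get_state(): the state, without advancing time (a new reading comes with each control period).
- read_camera(name): name is "side" or "top"; returns a dict with "frame" (420x560x3 uint8, blue, green, red), "range_z" (420x560 float32, m along the optical axis (not along the pixel's ray), 0 where there is no reading), "vfov" (degrees; the focal length in pixels is half the picture's height over the tangent of half this angle, whatever the lens; pixels are square), "cx", "cy" (the principal point, pixels), "origin" and "orientation" of the camera in the world. Camera axes: x right, y down, z forward; pixel columns grow to the right and rows downward; lengths in m; the calibration is good to about 2 mm. A picture is of the moment at which its call begins.
- ctrl.sign_off(): hands the job in; it is judged then, once.
The state is a dict: "time": time; "qpos": joint angles; "dq": joint speeds; "joint_efforts": joint torques, N m; "eef_pos": TCP position; "tcp_rot": TCP orientation; "contact_force": force on the tool from outside, world axes, zero at the start; "wrist_torque": the same for the moment, N m; "opening": opening from 0.0 (shut) to 1.0 (fully open); "finger_force": force on a finger pad.
Only numpy, scipy, OpenCV 4.12 (cv2) and the standard library are available. Lean on these libraries where they do the work, as an engineer would, in place of code of your own. Each camera call takes 0.05 s, during which the arm holds its last target. There are 200 camera calls.

TASK

A setting ring has been left standing on the steel cover flap of the ring well. With the fingertips push the ring, without lifting it, off the flap onto the fixed shelf beside it, so that no part of it is still on the flap; then press the square pad at the long end of the lever right down, so that the lever's nose lifts the flap, and finish while still holding the pad down, with the flap raised. Do not lift the ring, do not lift the lever out of its fulcrum, do not touch the flap once it is raised, and leave the vial, the V-block and the loupe where they stand.

Things in the scene. Friction and masses are not known exactly. Their poses are not given: they have to be found in the camera images.
- well: Grey fixed metal box with a lever fulcrum. Origin on the worktop, straight below the lever's pivot; z up, y along the lever from pivot to long end, x across it towards the shelf side. Flap: x -50 to 50, y -125 to -30 mm, top at z 82. Wall on its other side: x -60 to -52, top z 81. Fulcrum cheeks and pin heads: x -25 to 25, y -17 to 17, top z 84. Foot plate under the lever: x -55 to 55, top z 10.
- flap (a joint): Opening angle of the steel cover flap (100 x 95 x 12 mm, about 1.6 kg), hinged along its edge at y = -125 mm of the well; 0 = shut. Its edge next to the lever rises. It stands at about 0.28 rad when the lever's pad is down on its stop, and falls shut when the lever is let go.
- lever: Loose metal lever, its cross pin lying in the fulcrum's open slots. Origin at the pivot, 72 mm above the worktop; axes parallel to the well's at rest. Heavy steel nose 44 mm from the pivot on the -y side, under the flap's edge; to +y a bar 14 mm wide leads to a square pad 38 x 38 x 6 mm. At rest the long arm slopes up 0.33 rad, pressed onto its stop it slopes down about 0.27 rad. It turns about x only.
- pad_top (a point): Middle of the upper face of the lever's square pad, 150 mm from the pivot: the place to press. About 124 mm above the worktop at rest, about 34 mm when the pad is down on its stop; pressing takes about 3 to 6 N until then.
- ring_center (a point): Centre (half-way up) of the steel setting ring, 52 mm outside diameter, 12 mm high, about 0.16 kg, that lies flat on the flap. It lies wholly off the flap, on the shelf, when its centre is at x 79 to 115 mm of the well.
- vial: Bystander: small amber glass vial with a black cap, 24 mm diameter, 54 mm high; origin in the middle of its underside.
- v_block: Bystander: steel V-block 44 x 36 x 34 mm; origin in the middle of its underside.
- loupe: Bystander: green round loupe, 39 mm diameter, 30 mm high; origin in the middle of its underside.
- shelf_mid (a point): Middle of the fixed flat shelf beside the flap, at (97, -91, 81) mm in the well's frame; axes as the well's. The shelf spans x 53 to 141, y -136 to -46 mm there, lies 1 mm below the flap's top, is open towards the flap and has a rim 7 mm high on its other three sides.
- stop_top (a point): Middle of the top of the round rubber stop (22 mm diameter) under the lever's pad, at (0, 145, 24.5) mm in the well's frame.
- flap_lip (a point): Middle of the upper edge of the flap's free side, next to the lever; 95 mm from the hinge line, 82 mm above the worktop when shut.
Not all that is in view belongs to the job. Leave any purple look-alike of the part that bears ring_center alone.

How it is judged:
On the way, in this order (a step that is already met when the one before it is completed fails the run):
1. the ring has been pushed wholly onto the shelf, the flap still shut (x of ring_center in the frame of well above 0.077 m and value of joint flap below 0.04 rad), for 0.2 s.
2. the lever, pressed by the fingers, has raised the flap (value of joint flap above 0.25 rad and contact force between the fingers and lever above 0.5 N), for 0.2 s.
At the end, for the whole second after the job is handed in: The fingers hold the lever's pad down (more than 0.5 N) with the flap at rest at 0.25 rad or more, lying on the lever's nose; the ring lies flat on the shelf, its centre 77 mm or more from the lever's centre plane, so that no part of it is over the flap (all of step 2 and value of joint flap below 0.4 rad and velocity of joint flap between -0.05 and 0.05 rad/s and contact force between lever and flap above 1 N and x of ring_center in the frame of well between 0.077 and 0.15 m and y of ring_center in the frame of well between -0.12 and -0.06 m and angle between ring_center's own z axis and vertical below 0.1 rad and height (world z) of ring_center between 0.082 and 0.092 m); the arm keeps its last pose, push and grip.
It fails at once if the ring was lifted, tipped or knocked off (height (world z) of ring_center above 0.098 m or height (world z) of ring_center below 0.075 m or angle between ring_center's own z axis and vertical above 0.35 rad).
It fails at once if the flap was raised with the ring still on it (value of joint flap above 0.06 rad and x of ring_center in the frame of well below 0.075 m).
It fails at once if the lever was lifted out of its fulcrum (height (world z) of lever above 0.08 m or horizontal distance between lever and well above 0.012 m).
It fails at once if the robot touched the flap while it was raised (value of joint flap above 0.06 rad and contact force between any of the fingers, the arm and flap above 0.5 N).
It fails at once if a bystander was disturbed (distance of any of vial, v_block, loupe from where it was at the start of the episode above 0.02 m).
It also fails if it takes over 38 s, if anything falls off the work surface, if the arm or the gripper's body presses on something with over 40 N, if the wrist force passes 120 N, or if a joint passes its speed limit or range.

## Working session

There is one attempt and no reset: what is moved stays moved. The work goes in short steps, Python scripts to look and compute and a shell command to move; the robot and the scene stay as the last step left them, time stands still between calls to the robot, and variables do not carry over. Pictures are saved under pics/ and viewed, at most 10 in all, crops included, and the job is handed in when it is done.

```bash
mkdir -p pics; cat > h.py <<'E'
import numpy as np, cv2
from scipy.spatial.transform import Rotation as R
from plant import get_state, read_camera, ctrl
def snap(n,f):
    c=read_camera(n); cv2.imwrite(f'pics/{f}.png',c['frame']); np.savez(f'pics/{f}.npz',**c); return c
def load(f): return dict(np.load(f'pics/{f}.npz'))
def pt(c,u,v):
    f=210/np.tan(np.radians(float(c['vfov']))/2); z=np.median(c['range_z'][v-1:v+2,u-1:u+2])
    p=np.array([(u-c['cx'])*z/f,(v-c['cy'])*z/f,z]); return R.from_quat(c['orientation']).apply(p)+c['origin']
def cloud(c):
    f=210/np.tan(np.radians(float(c['vfov']))/2); v,u=np.mgrid[:420,:560]; z=c['range_z']
    p=np.stack([(u-c['cx'])*z/f,(v-c['cy'])*z/f,z],-1); return R.from_quat(c['orientation']).apply(p.reshape(-1,3)).reshape(420,560,3)+c['origin']
E
python3 - <<'E'
from h import *
for n in('top','side'):
    c=snap(n,n+'0'); print(n,c['origin'],c['orientation'],c['vfov'])
print(get_state())
E
```

```text
top [ 0.42403635 -0.29089626  0.94097012] [-0.69970106  0.71310661 -0.02803573  0.03333742] 52.25311716700179
side [0.51233637 0.5853613  0.52486717] [-0.0019811   0.84135341 -0.54047737 -0.00217714] 44.435242598303084
{'time': 0.1, 'qpos': array([ 9.89008076e-01,  2.87138061e-01,  1.57799975e+00,  6.49777352e-06,
        1.27861018e+00, -1.49990779e-01]), 'dq': array([ 2.41323783e-03, -3.87028792e-03, -2.63935735e-03,  8.19132286e-04,
       -2.71818973e-03,  5.52879207e-07]), 'joint_efforts': array([ 1.56088150e-03, -4.07299662e+01, -2.93699992e+01, -7.83969267e-05,
        3.42014326e-03,  4.36320590e-06]), 'eef_pos': array([0.28209827, 0.61251684, 0.20136161]), 'tcp_rot': array([ 2.14226179e-01,  9.76783488e-01, -1.00522061e-03, -3.88472687e-04]), 'contact_force': array([-0.31516711, -0.54273733, -0.19840062]), 'wrist_torque': array([ 0.03849001, -0.03165075,  0.0244276 ]), 'finger_force': 0.0, 'opening': 1.0014207827854134}
```

View pics/top0.png

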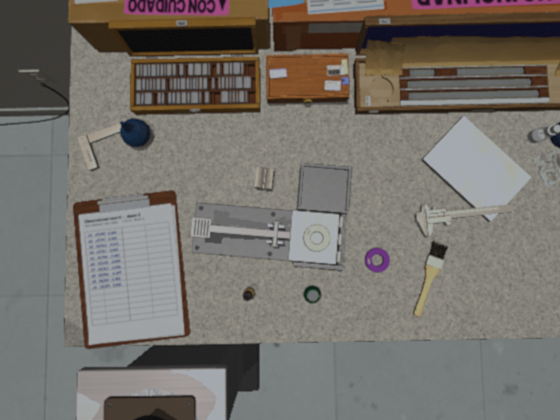

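View pics/side0.png

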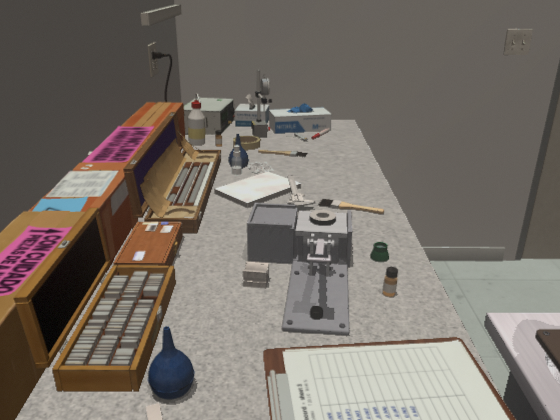

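The top view shows the lever pad at (201,228), pivot at (276,235), ring at (316,238), shelf at (325,187), loupe at (313,295), vial at (248,295), V-block at (264,179), and the purple decoy at (377,260). The side view confirms this.

```bash
python3 - <<'E'
from h import *
c=load('top0'); P=cloud(c)
def box(u0,u1,v0,v1,z0,z1,name):
    q=P[v0:v1,u0:u1].reshape(-1,3); q=q[(q[:,2]>z0)&(q[:,2]<z1)]
    r=cv2.minAreaRect((q[:,:2]*1000).astype(np.float32)); print(name,len(q),'med',q.mean(0).round(4),'rect',np.round(r[0],1),np.round(r[1],1),round(r[2],1))
    return q
box(285,345,205,272,.076,.088,'flap+wall')
box(300,333,222,254,.088,.1,'ring')
box(295,355,160,214,.07,.1,'shelf')
box(185,360,195,275,.005,.015,'foot')
box(185,215,212,245,.1,.14,'pad')
box(215,300,215,250,.06,.13,'lever')
box(235,262,280,305,.04,.07,'vial');box(300,326,280,308,.02,.04,'loupe');box(252,278,162,194,.015,.04,'vb')
for n in [(276,235),(201,228),(316,229)]: print(n,pt(c,*n))
m=np.full((420,560),0,np.uint8)
q=c['frame'][150:310,170:370]; cv2.imwrite('pics/crop0.png',cv2.resize(q,(800,640)[:2] and (750,600),interpolation=cv2.INTER_CUBIC))
E
```

```text
flap+wall 2449 med [ 0.426  -0.351   0.0813] rect [ 425.5 -354.2] [108.4 128.2] 87.2
ring 427 med [ 0.4222 -0.3535  0.0932] rect [ 421.9 -353.3] [49.6 51.1] 89.1
shelf 2425 med [ 0.5211 -0.3716  0.0819] rect [ 518.1 -370. ] [106.  102.5] 84.0
foot 3765 med [ 0.4386 -0.1994  0.0097] rect [ 437.8 -249.5] [139.7 354. ] 0.9
pad 424 med [ 0.446  -0.1324  0.1229] rect [ 445.9 -133.7] [43.7 37.9] 84.4
lever 1034 med [ 0.4345 -0.2607  0.0859] rect [ 436.1 -237.8] [163.7  68.1] 88.9
vial 86 med [ 0.3072 -0.2123  0.0521] rect [ 307.2 -212.2] [18.7 18.6] 89.6
loupe 144 med [ 0.3013 -0.3473  0.0251] rect [ 301.3 -347.2] [26.8 26.7] 64.3
vb 359 med [ 0.5522 -0.2485  0.0289] rect [ 553.  -248.6] [36.  44.4] 82.7
(276, 235) [ 0.42930947 -0.27321265  0.07539989]
(201, 228) [ 0.44499465 -0.1313494   0.12386407]
(316, 229) [ 0.43954137 -0.35279607  0.09281847]
```

View pics/crop0.png

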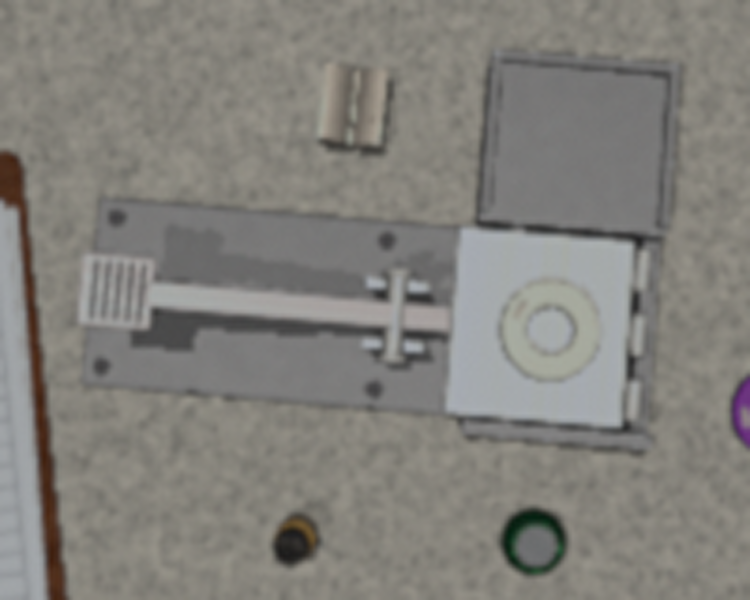

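```bash
cat >> h.py <<'E'
def ray(c,u,v,z):
    f=210/np.tan(np.radians(float(c['vfov']))/2); d=R.from_quat(c['orientation']).apply([(u-c['cx'])/f,(v-c['cy'])/f,1]); return (c['origin']+d*(z-c['origin'][2])/d[2])[:2]
def to(*w):
    s=get_state(); r=R.from_quat(s['tcp_rot']); 
    for p in w: print('shift mm',(r.inv().apply(np.array(p)-s['eef_pos'])*1000).round(1))
    y=r.apply([0,1,0]); print('tcp',s['eef_pos'].round(4),'ydir deg',np.degrees(np.arctan2(y[1],y[0])).round(2))
E
python3 - <<'E'
from h import *
c=load('top0'); k=lambda u,v,z:ray(c,170+u/3.75,150+v/3.75,z)
F=[k(*p,.082) for p in [(460,228),(633,240),(625,428),(447,415)]]
W=np.array([[0.05,-.03],[.05,-.125],[-.05,-.125],[-.05,-.03]])
G=[k(100,198,.01),k(83,385,.01)]; print(np.round(G,4))
S=[k(490,52,.088),k(680,62,.088)]
A=np.array(F+[k(397,318,.075),k(118,291,.124)]); B=np.vstack([W,[0,0],[0,.142]])
a0,b0=A.mean(0),B.mean(0); H=(B-b0).T@(A-a0); U,_,V=np.linalg.svd(H); Rm=(V.T@U.T); o=a0-Rm@b0
print('o',o,'yaw',np.degrees(np.arctan2(Rm[1,0],Rm[0,0])),'res',((A-(B@Rm.T+o))*1000).round(1))
w=lambda x,y:(Rm@[x,y]+o).round(4)
print('ring w',Rm.T@(np.array([.422,-.3535])-o),'start',w(-.045,-.08),'end',w(.055,-.085),'pad',w(0,.144))
to([.55,.15,.2])
E
```

```text
[[ 0.5031 -0.0998]
 [ 0.395  -0.0898]]
o [ 0.43081169 -0.27287408] yaw -5.518453987881308 res [[-0.6 -0.1]
 [ 0.3  2. ]
 [ 0.3 -0.3]
 [-0.3 -0.8]
 [-1.1 -0.1]
 [ 1.3 -0.7]]
ring w [-0.00101735 -0.08109963] start [ 0.3783 -0.3482] end [ 0.4774 -0.3628] pad [ 0.4447 -0.1295]
shift mm [-436.9 -307.9    1.9]
tcp [0.2821 0.6125 0.2014] ydir deg 65.26
```

```bash
python3 -m crank '[[[-41,-29,0],-4,255],[[-82,-58,0],-8,255],[[-123,-87,0],-12,255],[[-164,-116,0],-16,255],[[-205,-145,0],-19.2,255],[[-246,-174,0],-19.2,255],[[-287,-203,0],-19.2,255],[[-328,-232,0],-19.2,255],[[-380,-267,0],-19.2,255],[[-437,-308,0],-19.2,255]]'; python3 -c "
from h import *
to([.378,-.348,.16],[.378,-.348,.087])"
```

```text
time: 1.1
eef_pos: [0.5336, 0.1786, 0.2023]
tcp_rot: [0.048, 0.999, 0.0, -0.0]
contact_force: [-0.1, 0.7, -0.6]
opening: -0.0
finger_force: 0.0
shift mm [ 104.  -539.1   42.3]
shift mm [ 104.  -539.1  115.3]
tcp [0.5336 0.1786 0.2023] ydir deg 84.46
```

```bash
python3 -m crank '[[[0,0,0],0,255],[[0,0,0],0,255]]'|head -2; python3 -c "
from h import *
to([.378,-.348,.16],[.378,-.348,.087])"
```

```text
time: 1.3
eef_pos: [0.5332, 0.1795, 0.202]
shift mm [ 102.  -540.3   42.1]
shift mm [ 101.9 -540.3  115.1]
tcp [0.5332 0.1795 0.202 ] ydir deg 84.3
```

```bash
python3 -m crank '[[[5,-45,0],0,255],[[10,-90,0],0,255],[[15,-135,0],0,255],[[20,-180,0],0,255],[[25,-230,0],0,255],[[32,-280,0],0,255],[[45,-330,0],0,255],[[60,-380,0],0,255],[[75,-425,15],0,255],[[85,-470,25],0,255]]'|head -2;python3 -m crank '[[[0,0,0],0,255],[[0,0,0],0,255]]'; python3 -c "
from h import *
to([.378,-.348,.14],[.378,-.348,.087])"
```

```text
time: 2.3
eef_pos: [0.4033, -0.2777, 0.1777]
time: 2.5
eef_pos: [0.4035, -0.2771, 0.1773]
tcp_rot: [0.049, 0.999, 0.001, -0.0]
contact_force: [0.4, -0.0, -0.5]
opening: 0.0
finger_force: 0.0
shift mm [ 18.5 -73.2  37.2]
shift mm [ 18.5 -73.2  90.2]
tcp [ 0.4035 -0.2771  0.1773] ydir deg 84.43
```

```bash
python3 -m crank '[[[9,-36,10],0,255],[[18.5,-73,20],0,255],[[18.5,-73,45],0,255],[[18.5,-73,70],0,255],[[18.5,-73,85],0,255],[[18.5,-73,89],0,255],[[18.5,-73,89],0,255],[[18.5,-73,89],0,255]]'; python3 -c "
from h import *
to([.4774,-.3628,.087]); snap('side','s1'); c=snap('top','t1')
cv2.imwrite('pics/t1c.png',cv2.resize(c['frame'][150:310,230:390],(600,600)))"
```

```text
time: 3.3
eef_pos: [0.3795, -0.3485, 0.0902]
tcp_rot: [0.047, 0.999, -0.001, 0.001]
contact_force: [0.5, 0.3, -0.1]
opening: -0.002
finger_force: 0.0
shift mm [-98.9  -4.9   3.4]
tcp [ 0.3795 -0.3485  0.0902] ydir deg 84.57
```

View pics/t1c.png

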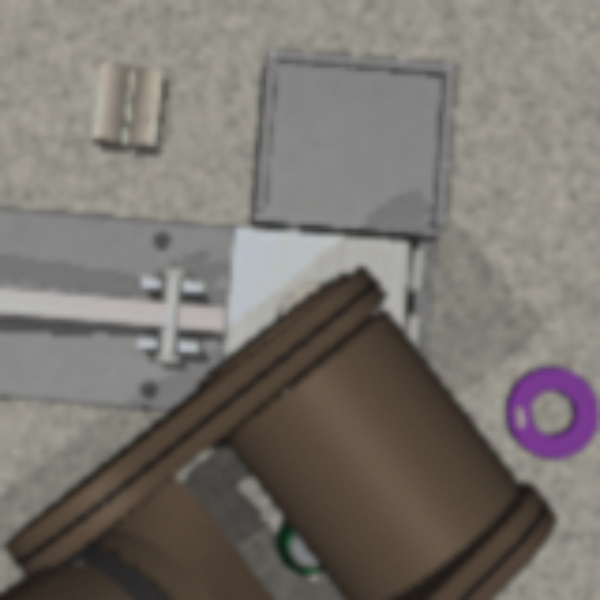

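The arm hides the ring and flap centre here, and only the shelf edge at (330,230) is visible. I'll push part way, then check in the side view.

```bash
python3 -m crank '[[[0,0,3],0,255],[[-5,0,3],0,255],[[-12,-1,3],0,255],[[-19,-1,3],0,255],[[-26,-2,3],0,255],[[-33,-2,3],0,255],[[-40,-2,3],0,255],[[-47,-3,3],0,255],[[-54,-3,3],0,255],[[-60,-3,3],0,255]]';  python3 -m crank '[[[0,0,0],0,255]]'; python3 -c "
from h import *
to([.4774,-.3628,.087]); c=snap('side','s2')
cv2.imwrite('pics/s2c.png',cv2.resize(c['frame'][180:300,220:380],(800,600)))"
```

```text
time: 4.4
eef_pos: [0.4382, -0.3576, 0.0859]
tcp_rot: [0.048, 0.999, 0.0, -0.0]
contact_force: [0.2, -0.1, 0.7]
opening: -0.001
finger_force: 0.0
time: 4.5
eef_pos: [0.4383, -0.3577, 0.086]
tcp_rot: [0.048, 0.999, -0.0, 0.0]
contact_force: [-0.1, 0.0, 1.0]
opening: 0.005
finger_force: 0.0
shift mm [-39.4  -1.3  -1. ]
tcp [ 0.4383 -0.3577  0.086 ] ydir deg 84.49
```

View pics/s2c.png

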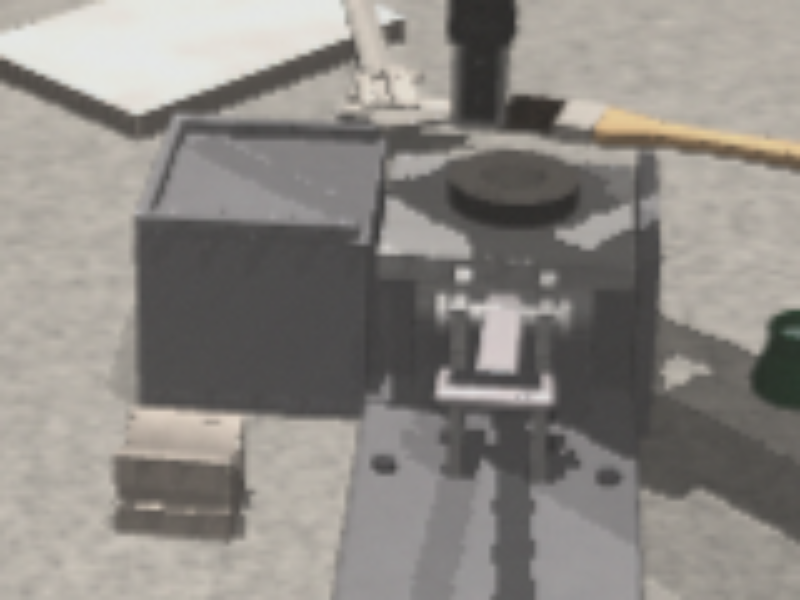

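The ring has not moved: it is still at crop (513,187). The fingertip shows at crop (480,120), which is higher or farther than expected. I'll use depth to find out where it is.

```bash
python3 -c "
from h import *
c=load('s2')
for u,v in [(480,20),(480,60),(480,90),(480,110),(480,125),(513,175),(250,190),(500,255)]: print((u,v),pt(c,220+u//5,180+v//5).round(4))
print(get_state()['qpos'])
s=load('s1'); P=cloud(s); 
"
```

```text
(480, 20) [ 0.4422 -0.3276  0.1692]
(480, 60) [ 0.4402 -0.3456  0.1454]
(480, 90) [ 0.4398 -0.3446  0.1331]
(480, 110) [ 0.4395 -0.3453  0.1243]
(480, 125) [ 0.4388 -0.351   0.1153]
(513, 175) [ 0.4245 -0.367   0.0862]
(250, 190) [ 0.5306 -0.3648  0.0798]
(500, 255) [ 0.4327 -0.3058  0.0802]
[-8.64090306e-01  1.73215711e-01  1.93921647e+00 -1.04510881e-04
  1.02928370e+00 -2.33865052e+00]
```

View pics/s2.png

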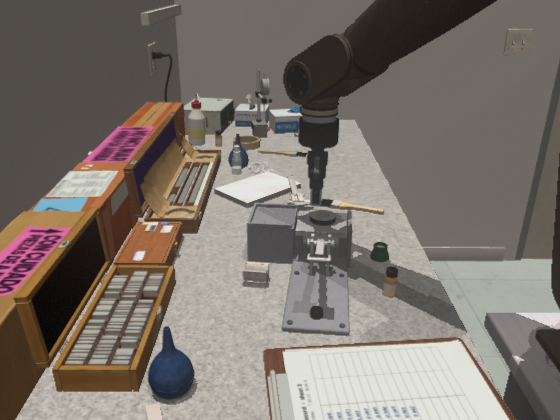

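```bash
python3 -c "
from h import *
c=load('s2'); P=cloud(c)
for u in (313,316,319):
  print(u,[(v,*P[v,u].round(3)) for v in range(196,216,1)])
s=get_state(); print(s['eef_pos'])
"
```

```text
313 [(196, np.float64(0.446), np.float64(-0.343), np.float64(0.138)), (197, np.float64(0.446), np.float64(-0.346), np.float64(0.135)), (198, np.float64(0.446), np.float64(-0.347), np.float64(0.132)), (199, np.float64(0.446), np.float64(-0.344), np.float64(0.131)), (200, np.float64(0.446), np.float64(-0.343), np.float64(0.13)), (201, np.float64(0.445), np.float64(-0.349), np.float64(0.125)), (202, np.float64(0.445), np.float64(-0.345), np.float64(0.125)), (203, np.float64(0.445), np.float64(-0.347), np.float64(0.121)), (204, np.float64(0.445), np.float64(-0.351), np.float64(0.117)), (205, np.float64(0.445), np.float64(-0.349), np.float64(0.116)), (206, np.float64(0.426), np.float64(-0.613), np.float64(-0.002)), (207, np.float64(0.426), np.float64(-0.606), np.float64(-0.002)), (208, np.float64(0.426), np.float64(-0.602), np.float64(-0.003)), (209, np.float64(0.427), np.float64(-0.594), np.float64(-0.002)), (210, np.float64(0.427), np.float64(-0.588), np.float64(-0.002)), (211, np.float64(0.443), np.float64(-0.372), np.float64(0.093)), (212, np.float64(0.443), np.float64(-0.366), np.flo
[... 2147 characters left out ...]
at64(0.115)), (206, np.float64(0.41), np.float64(-0.613), np.float64(-0.002)), (207, np.float64(0.512), np.float64(0.585), np.float64(0.525)), (208, np.float64(0.411), np.float64(-0.603), np.float64(-0.003)), (209, np.float64(0.412), np.float64(-0.594), np.float64(-0.002)), (210, np.float64(0.43), np.float64(-0.379), np.float64(0.092)), (211, np.float64(0.43), np.float64(-0.374), np.float64(0.092)), (212, np.float64(0.431), np.float64(-0.368), np.float64(0.092)), (213, np.float64(0.431), np.float64(-0.366), np.float64(0.091)), (214, np.float64(0.431), np.float64(-0.367), np.float64(0.089)), (215, np.float64(0.431), np.float64(-0.366), np.float64(0.087))]
[ 0.43790908 -0.35753177  0.08587361]
```

The side view and depth agree: the fingertips are really at z≈0.114 where the state says 0.086. The tips ride 28 mm above the reported TCP, while x and y agree. So I passed over the ring. I'll go back and lower accordingly.

```bash
python3 -m crank '[[[30,1,0],0,255],[[60,3,0],0,255],[[62,3,0],0,255],[[62,3,10],0,255],[[62,3,18],0,255],[[62,3,22],0,255],[[62,3,22],0,255],[[62,3,22],0,255]]'; python3 -c "
from h import *
c=snap('side','s3');P=cloud(c)
for u in range(322,340,3):
  q=P[195:235,u]; m=(q[:,1]>-.365)&(q[:,1]<-.325)&(q[:,2]>.07); print(u,[(195+i,*(q[i]*1000).round().astype(int)) for i in np.where(m)[0][::1]][-9:])
cv2.imwrite('pics/s3c.png',cv2.resize(c['frame'][180:300,220:380],(800,600)))"
```

```text
time: 5.35
eef_pos: [0.3765, -0.3486, 0.0636]
tcp_rot: [0.048, 0.999, 0.0, -0.0]
contact_force: [0.6, -0.8, 0.6]
opening: 0.0
finger_force: 0.0
322 [(np.int64(218), np.int64(427), np.int64(-337), np.int64(93)), (np.int64(219), np.int64(427), np.int64(-337), np.int64(91)), (np.int64(220), np.int64(428), np.int64(-329), np.int64(93)), (np.int64(221), np.int64(428), np.int64(-329), np.int64(91)), (np.int64(222), np.int64(427), np.int64(-329), np.int64(88)), (np.int64(223), np.int64(427), np.int64(-329), np.int64(87)), (np.int64(224), np.int64(427), np.int64(-331), np.int64(83)), (np.int64(225), np.int64(427), np.int64(-332), np.int64(81)), (np.int64(226), np.int64(427), np.int64(-326), np.int64(81))]
325 [(np.int64(218), np.int64(421), np.int64(-342), np.int64(91)), (np.int64(219), np.int64(421), np.int64(-334), np.int64(93)), (np.int64(220), np.int64(421), np.int64(-332), np.int64(91)), (np.int64(221), np.int64(422), np.int64(-329), np.int64(91)), (np.int64(222), np.int64(422), np.int64(-327), np.int64(89)), (np.int64(223), np.int64(421), np.int64(-330), np.int64(86)), (np.int64(224), 
[... 1659 characters left out ...]
p.int64(82)), (np.int64(223), np.int64(402), np.int64(-341), np.int64(81)), (np.int64(224), np.int64(402), np.int64(-340), np.int64(79)), (np.int64(225), np.int64(403), np.int64(-333), np.int64(80))]
337 [(np.int64(219), np.int64(394), np.int64(-360), np.int64(81)), (np.int64(220), np.int64(395), np.int64(-357), np.int64(80)), (np.int64(221), np.int64(395), np.int64(-352), np.int64(80)), (np.int64(222), np.int64(396), np.int64(-348), np.int64(80)), (np.int64(223), np.int64(396), np.int64(-342), np.int64(80)), (np.int64(224), np.int64(397), np.int64(-336), np.int64(81)), (np.int64(225), np.int64(397), np.int64(-334), np.int64(80)), (np.int64(226), np.int64(398), np.int64(-325), np.int64(82))]
```

View pics/s3c.png

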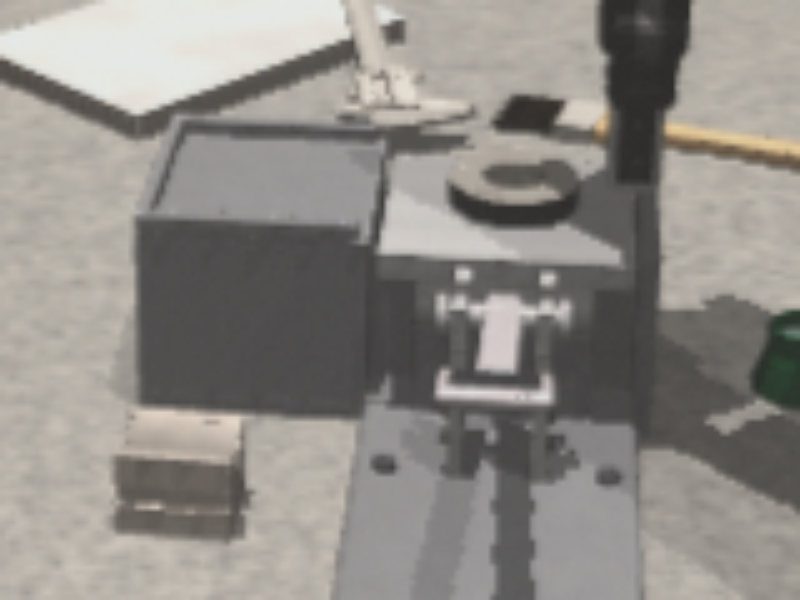

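The tip is now at crop (635,185), beside the ring at (513,187), just above flap level.

```bash
python3 -c "
from h import *
c=load('s3');P=cloud(c)
for u in (341,342,343,344,347,350,352,353): print(u,[(v,*(P[v,u]*1000).round().astype(int).tolist()) for v in range(212,220)])"
```

```text
341 [(212, 389, -343, 104), (213, 389, -345, 101), (214, 389, -345, 99), (215, 389, -345, 97), (216, 389, -344, 95), (217, 388, -347, 91), (218, 385, -366, 80), (219, 386, -362, 80)]
342 [(212, 388, -340, 105), (213, 387, -343, 102), (214, 387, -341, 101), (215, 387, -344, 97), (216, 386, -346, 94), (217, 386, -345, 92), (218, 384, -362, 82), (219, 384, -358, 82)]
343 [(212, 386, -335, 108), (213, 386, -336, 105), (214, 386, -333, 104), (215, 386, -336, 101), (216, 386, -337, 98), (217, 385, -340, 95), (218, 385, -343, 91), (219, 382, -359, 81)]
344 [(212, 512, 585, 525), (213, 384, -337, 105), (214, 384, -338, 102), (215, 384, -335, 101), (216, 384, -338, 98), (217, 383, -342, 94), (218, 383, -342, 91), (219, 380, -361, 80)]
347 [(212, 378, -339, 106), (213, 378, -338, 104), (214, 378, -337, 102), (215, 378, -337, 100), (216, 378, -338, 98), (217, 377, -343, 93), (218, 377, -339, 93), (219, 373, -366, 78)]
350 [(212, 373, -332, 109), (213, 372, -341, 103), (214, 371, -343, 100), (215, 372, -337, 100), (216, 371, -341, 96), (217, 371, -339, 95), (218, 371, -340, 92), (219, 367, -363, 79)]
352 [(212, 331, -576, -2), (213, 332, -570, -1), (214, 333, -564, -1), (215, 334, -555, 0), (216, 335, -550, 0), (217, 334, -550, -3), (218, 335, -543, -3), (219, 336, -540, -4)]
353 [(212, 328, -578, -2), (213, 330, -569, -1), (214, 330, -565, -2), (215, 331, -559, -2), (216, 332, -550, 0), (217, 331, -553, -5), (218, 333, -540, -1), (219, 334, -536, -2)]
```

Tip bottom is at z≈0.091, as predicted. I'll lower it 4 mm and push about 98 mm.

```bash
python3 -m crank '[[[0,0,4],0,255],[[0,0,4],0,255],[[-5,0,4],0,255],[[-10,-1,4],0,255],[[-16,-1,4],0,255],[[-22,-1,4],0,255],[[-28,-2,4],0,255],[[-34,-2,4],0,255],[[-40,-2,4],0,255],[[-46,-3,4],0,255]]';  python3 -m crank '[[[-6,0,0],0,255],[[-12,0,0],0,255],[[-18,-1,0],0,255],[[-24,-1,0],0,255],[[-30,-1,0],0,255],[[-36,-2,0],0,255],[[-42,-2,0],0,255],[[-48,-2,0],0,255],[[-52,-2,0],0,255],[[-52,-2,0],0,255]]'; python3 -c "
from h import *
c=snap('side','s4')
cv2.imwrite('pics/s4c.png',cv2.resize(c['frame'][180:300,220:380],(800,600)))"
```

```text
time: 6.4
eef_pos: [0.4221, -0.356, 0.06]
tcp_rot: [0.048, 0.999, 0.0, -0.0]
contact_force: [-2.0, 1.2, 1.2]
opening: -0.001
finger_force: 1.2
time: 7.4
eef_pos: [0.4741, -0.363, 0.0598]
tcp_rot: [0.048, 0.999, -0.0, 0.001]
contact_force: [-0.1, 0.0, -0.1]
opening: 0.004
finger_force: 0.0
```

View pics/s4c.png

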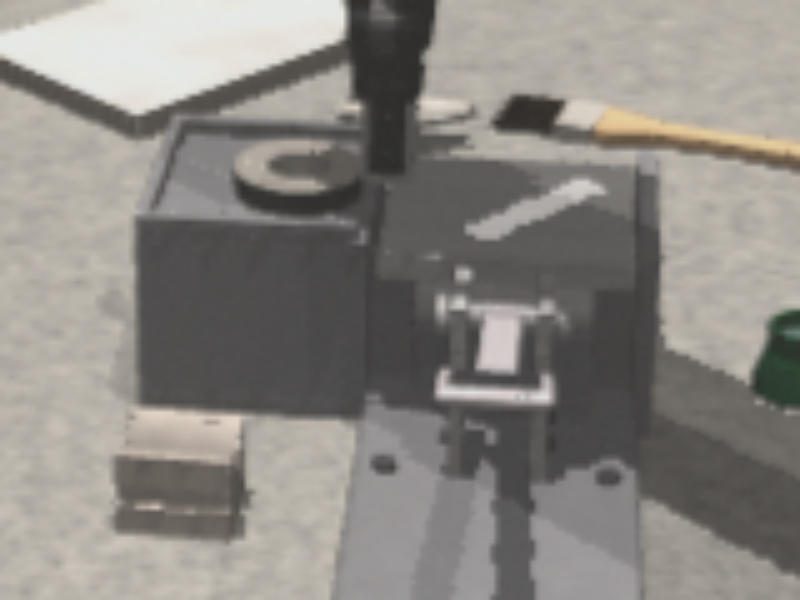

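The ring now stands on the shelf, top ellipse centred at crop (297,166).

```bash
python3 -c "
from h import *
c=load('s4'); P=cloud(c)[200:232,262:294].reshape(-1,3); q=P[(P[:,2]>.0885)&(P[:,2]<.1)&(P[:,1]>-.42)]
print(len(q),(q[:,:2].min(0)+q[:,:2].max(0))/2,q.mean(0))
p=ray(c,220+297/5,180+166/5,.093); print(p)
a=np.radians(-5.52); M=np.array([[np.cos(a),-np.sin(a)],[np.sin(a),np.cos(a)]]); print(M.T@(p-[.4308,-.2729]))
to([.4447,-.1295,.14-.028])"
```

```text
221 [ 0.51038772 -0.36389005] [ 0.51136211 -0.36199987  0.09144436]
[ 0.51145292 -0.35966614]
[ 0.08862522 -0.07860551]
shift mm [ 51.5 229.6 -52.3]
tcp [ 0.4739 -0.363   0.0598] ydir deg 84.46
```

The ring is at well x≈88 mm, y≈-79 mm, wholly on the shelf. Next I go up and over to the pad.

```bash
python3 -m crank '[[[5,0,0],0,255],[[5,0,-40],0,255],[[5,0,-80],0,255],[[16,45,-85],0,255],[[28,90,-85],0,255],[[38,135,-85],0,255],[[48,180,-85],0,255],[[53,215,-80],0,255],[[53,230,-72],0,255],[[53,230,-72],0,255]]';  python3 -c "
from h import *
to([.4447,-.1295,.124-.028],[.4447,-.1295,.034-.028])
c=snap('side','s5')
cv2.imwrite('pics/s5c.png',cv2.resize(c['frame'][160:310,220:420],(800,600)))"
```

```text
time: 8.45
eef_pos: [0.4415, -0.1268, 0.1308]
tcp_rot: [0.047, 0.999, 0.001, -0.001]
contact_force: [-0.0, -0.3, -0.7]
opening: 0.003
finger_force: 0.0
shift mm [-3.5 -2.4 34.8]
shift mm [ -3.6  -2.5 124.8]
tcp [ 0.4415 -0.1268  0.1308] ydir deg 84.62
```

View pics/s5c.png

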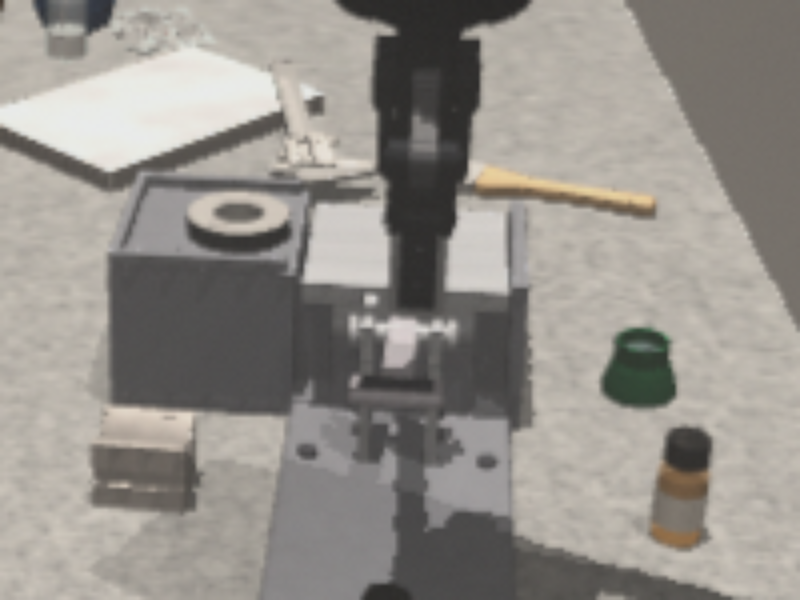

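The fingertips are above the pad, which is at crop (397,392), and the ring lies flat on the shelf at (238,215). Pressing now.

```bash
python3 -m crank '[[[-4,-3,15],0,255],[[-4,-3,30],0,255],[[-4,-3,38],0,255],[[-4,-3,46],0,255],[[-4,-3,54],0,255],[[-4,-3,62],0,255],[[-4,-3,70],0,255],[[-4,-3,78],0,255],[[-4,-3,86],0,255],[[-4,-3,94],0,255]]';  python3 -m crank '[[[0,0,8],0,255],[[0,0,16],0,255],[[0,0,22],0,255],[[0,0,27],0,255],[[0,0,31],0,255],[[0,0,31],0,255],[[0,0,31],0,255]]'
```

```text
time: 9.5
eef_pos: [0.4471, -0.1319, 0.0379]
tcp_rot: [0.048, 0.999, 0.001, 0.001]
contact_force: [1.2, 4.0, 5.8]
opening: 0.002
finger_force: 2.9
time: 10.2
eef_pos: [0.4477, -0.1342, 0.008]
tcp_rot: [0.048, 0.999, -0.002, 0.001]
contact_force: [-1.4, -0.6, 7.3]
opening: 0.003
finger_force: 3.0
```

```bash
python3 -m crank '[[[0,0,1.5],0,255],[[0,0,3],0,255],[[0,0,4],0,255],[[0,0,4],0,255],[[0,0,4],0,255],[[0,0,4],0,255]]'; python3 -c "
from h import *
c=snap('side','s6'); P=cloud(c)
cv2.imwrite('pics/s6c.png',cv2.resize(c['frame'][160:310,220:420],(800,600)))"
```

```text
time: 10.8
eef_pos: [0.4479, -0.1346, 0.007]
tcp_rot: [0.047, 0.999, -0.002, 0.0]
contact_force: [-9.8, 1.5, 26.9]
opening: -0.001
finger_force: 13.4
```

View pics/s6c.png

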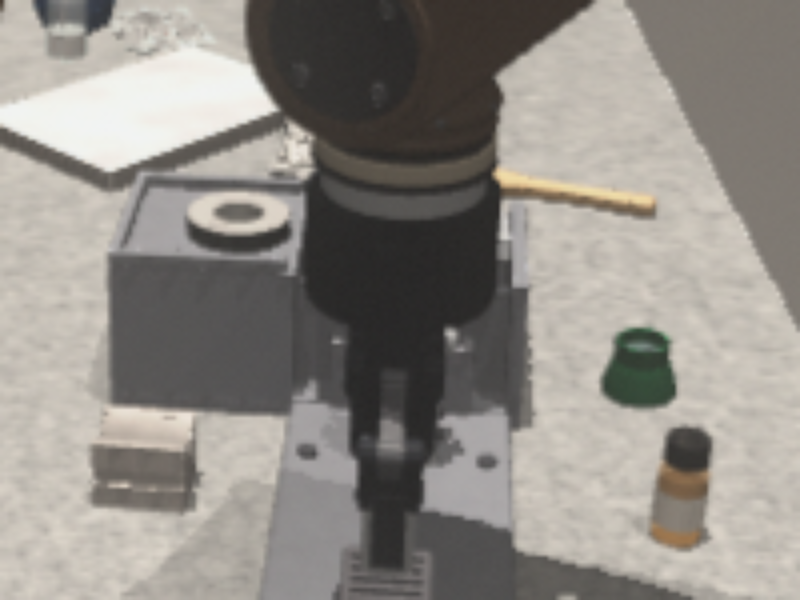

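The pad is down on its stop at crop (388,570), pressed with about 27 N. The ring still lies flat on the shelf. I'll confirm the flap angle from the top depth.

```bash
python3 -c "
from h import *
c=snap('top','t6'); P=cloud(c)
a=np.radians(-5.52); M=np.array([[np.cos(a),-np.sin(a)],[np.sin(a),np.cos(a)]])
q=P[200:275,280:350].reshape(-1,3); w=(q[:,:2]-[.4308,-.2729])@M
m=(abs(w[:,0])<.045)&(w[:,1]<-.045)&(w[:,1]>-.12)&(q[:,2]<.13)&(q[:,2]>.06)
print(m.sum(),np.arctan(np.polyfit(w[m,1],q[m,2],1)[0]))
q=P[155:215,290:360].reshape(-1,3); w=(q[:,:2]-[.4308,-.2729])@M
m=(q[:,2]>.0895)&(q[:,2]<.1)&(w[:,0]>.058)&(w[:,0]<.13)&(w[:,1]>-.125)&(w[:,1]<-.05); print('ring',m.sum(),w[m].mean(0))
s=get_state();print(s['contact_force'],s['dq'].round(3))"
```

```text
1702 0.2843030276514032
ring 411 [ 0.08677731 -0.08310754]
[-9.89924375  1.3622908  27.16347003] [ 0.001 -0.     0.001  0.001  0.001  0.002]
```

```bash
python3 -c "
from plant import ctrl
print(ctrl.sign_off())"
```

```text
the job is handed in; nothing more can be done
None
```

I handed the job in with the ring lying flat on the shelf (87 mm from the lever's centre plane), the flap raised to about 0.28 rad, and the fingers still pressing the lever's pad onto its stop with about 27 N; the hand-in returned no verdict.

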